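# Roll the lantern carriage to the mark and brake it

### The arm

A 7-joint arm with a two-finger parallel gripper is mounted at the origin on the work surface. World frame = base frame: x ahead of the robot, y to its left, z up, the work surface at z = 0. Lengths are in mm, angles in rad, forces in N, time in s.
With the tool pointing down it reaches from about 400 to 875 mm from the base axis. Payload 4.4 kg.
Tool frame: the origin (TCP) lies at the very end of the fingers, on their centre line; the grasp point (between the pads) lies 19 mm behind it; z points along the fingers, y is the line along which they close (so a half turn about z gives the same grasp; the last joint's range is limited). The gripper opens to 85 mm and grips with 20 to 120 N. Pads are 22 mm wide; open, the fingers measure 114 mm over their backs; the gripper's body (76 mm by 85 mm) begins 54 mm behind the grasp point. The pads swing forward as they close: fully open they stand 13 mm farther back than shut.
Start: joints at [1.225, 0.628, 0.038, 1.517, -0.027, 0.996, -0.02], TCP at [179.534, -624.728, 231.313] pointing down, gripper open.
Joint ranges: [-3.06, 3.06], [-0.37, 2.12], [-1.25, 1.32], [0.18, 2.47], [-1.1, 4.24], [0.23, 1.98], [-2.94, 2.94]. Speed limits (rad/s): [2.57, 2.57, 3.14, 3.14, 3.14, 3.14, 3.14].

### API

Orientations are given as [roll, pitch, yaw] about the fixed x, y, z axes, in that order (R = Rz(yaw) Ry(pitch) Rx(roll)).
In Python, from cell import status, get_image, ctrl, models gives the robot as it stands.
- The arm moves only by the shell command python3 -m handwheel 'ROWS' [OPENING]. ROWS is JSON, a list of rows, each an object with "delta_pos": the shift along the world's x, y, z in cm, a list of three; "yaw": the turn about the world's z in rad. A call has 1 to 10 rows; each row shifts and turns the commanded pose from where the row before left it; what a row does not reach is not made up. A row lasts 1/12 s, in which the tool goes at most 41.7 mm and 7.16 degrees, less where a joint would pass 70% of its speed; a pose out of reach is approached as far as the arm can. A call is refused whole if a number of a shift passes 4.17 or a number of a turn 0.125, either way. A call with a gripper value outside its range is refused whole. OPENING is the opening, from -1 (shut) to 1 (fully open), set as the call begins (- or left out, the last holds). The fingers move at their own pace and stop on an object; the grip force is fixed at half the most. Time passes only in rows, so rows that do not move let the fingers close. It gives the time, the measured TCP pose, the force, the opening and the grip force at its end, in the units of the state.
- status.read_state(): the state, without advancing time (a new reading comes with each control period).
- get_image(name): name is "side" or "top" or "wrist"; returns a dict with "color" (480x640x3 uint8, red, green, blue), "z_map" (480x640 float32, mm along the optical axis (not along the pixel's ray), 0 where there is no reading), "fx", "fy", "cx", "cy" (pixels), "position" and "rotation" of the camera in the world; the wrist camera has in their place "hand_eye" (4x4, takes a point from camera to tool coordinates, whose origin is the TCP and whose axes are the flange's). Camera axes: x right, y up, looking along -z (the intrinsics and any distortion apply to the point x, -y, -z); pixel columns grow to the right and rows downward; lengths in mm; the calibration is good to about 2 mm. The wrist camera is an equidistant fisheye: a pixel r from the principal point sees the ray r / f radians off the axis. A picture is of the moment at which its call begins: read the wrist's pose just before it.
- ctrl.finish_job(): hands the job in; it is judged then, once.
Trained networks look in a picture, given as the dict that the camera call returned (one of the last four; its "shot" number tells which), for a name from the list of things; names that differ only in an ending like _2 or _b are one class to them, and where a whole thing is asked for, a point or a joint stands for the part that bears it (a point fixed in the world has none). Each returns a list of dicts, best first, with "score" (0 to 1); they miss things now and then, are a little off and sometimes report something else, mostly with a low value. They report only what shows in the picture. A call takes as long as a camera call. They do not tell look-alikes from the thing itself.
- models.boxes_of(picture, name): "rect" ([left, top, right, bottom] in pixels, round what is visible of it).
The state is a dict: "clock": time; "qpos": joint angles; "qd": joint speeds; "tau": joint torques, N m; "eef_pos": TCP position; "tool_rot": TCP orientation; "force": force on the tool from outside, world axes, zero at the start; "torque": the same for the moment, N m; "width": finger opening in mm; "gripper_force": force on a finger pad.
Only numpy, scipy, OpenCV 4.12 (cv2) and the standard library are available. Lean on these libraries where they do the work, as an engineer would, in place of code of your own. Each camera call takes 0.05 s, during which the arm holds its last target. There are 200 camera calls.

### The job

Push the blue ball-bearing carriage along its rails towards the red end stop and brake it so that it stands still by itself, for two seconds at least, with its white pointer on the green stripe of the mark plate. Work only from the gap between its two yellow sprung pads, touching nothing of the carriage but the pads' yellow faces (push one to drive, the other to brake), without pressing a pad all the way in and without ever running the carriage into the red stop. Leave the valve wheel, tin cup and brass bell where they are, and finish with the tool clear of the carriage.

Things in the scene. Friction and masses are not known exactly. Their poses are not given: they have to be found in the camera images.
- bed: Aluminium rail bed with two steel rails, 160 x 830 mm, lying on the bench; fixed during a run but placed differently each time. Origin: centre of its underside on the bench. Its +y axis is the travel direction, towards the red end stop (the grey end is home); its x axis points across, away from the robot. White scale strip along its +x edge, 4 mm high. Posts at both ends 56 mm high.
- carriage (a joint): Travel of the blue carriage along the bed's +y (m); its centre lies at bed y = value - 0.170. 0 = against the grey home end, 0.34 = against the red stop. Rolls almost freely: total moving mass nominal 1.7 kg (0.8 to 1.25 times that), rail drag nominal 0.05 N per m/s plus 0.006 N dry friction, so it coasts far. Starts at rest at 0 to 0.06.
- deck (a point): Blue carriage frame with its load; do not touch. This point: the carriage centre, bench level; axes as the bed's. Deck 140 x 446 mm, top 45 mm above the bench. End housings 130 mm wide, tops 107 mm up, inner faces at y = +-195 mm. Copper and tin moulds, up to 121 mm high, on the +x side: x 67 to 155 mm, y 110 to 210 mm either way.
- gap (a point): Middle of the free gap between the two yellow pad faces when both pads are out, on the carriage centre line, 82 mm above the bench; moves with the carriage. The gap is 260 mm long (along y), faces 130 mm either side of this point.
- push_pad (a joint): How far (m) the yellow pad on the red-stop side (+y) of the gap is pressed in towards +y; 0 = out, 0.055 = all the way in. Pressing it drives the carriage to the red stop. Spring 16 N/m, no preload, damping 0.25 N per m/s, pad with sleeve 0.06 kg. Yellow face 110 mm wide, 60 to 104 mm above the bench, plate 10 mm thick.
- brake_pad (a joint): How far the yellow pad on the home side (-y) of the gap is pressed in towards -y (m), 0 = out, 0.055 = all the way in. Same spring and size; pressing it brakes the carriage or drives it back towards home.
- push_face (a point): Middle of the yellow face of the push pad (moves with it). Black rubber sleeve behind the yellow push pad, 104 mm wide, 56 mm long, 40 mm high, slides into the end housing. Do not touch the sleeve.
- brake_face (a point): Middle of the yellow face of the brake pad (moves with it). Black rubber sleeve behind the yellow brake pad, same size. Do not touch the sleeve.
- pointer (a point): Tip of the white pointer line (58 x 6 mm, on a black tab 30 mm wide) on the +x edge of the carriage, 128 mm from the centre line at the carriage centre, 43 mm above the bench.
- mark: White mark plate, 50 x 70 x 10 mm, fixed on the bench beside the scale at a different place along the bed each time. Axes as the bed's. Its green stripe is 24 mm wide along y with a thin red centre line at y = 0 across the plate; origin on that line, on the bench, 5 mm in from the plate's near edge. Aim: pointer at y = 0 of this frame.
- valve_wheel: Red valve wheel, 86 mm across, 16 mm high, lying loose beyond the bed. Bystander.
- tin_cup: Small steel cup, 64 mm across, 50 mm high, loose beyond the bed. Bystander.
- brass_bell: Brass bell-shaped cap, 68 mm across, 50 mm high, loose beyond the bed. Bystander.
Mind the look-alikes: they are no part of the job. Of the things like the mark, leave any that is brown; of the rest the larger one is meant.

How it is judged:
By the outcome, as a careful person would: the job done as asked, in the order asked, and still so for the second after the job is handed in, with the robot touching nothing.
It also fails if it takes over 30 s, if anything falls off the work surface, if the arm or the gripper's body presses on something with over 40 N, if the wrist force passes 120 N, or if a joint passes its speed limit or range.

## Working session

There is one attempt and no reset: what is moved stays moved. The work goes in short steps, Python scripts to look and compute and a shell command to move; the robot and the scene stay as the last step left them, time stands still between calls to the robot, and variables do not carry over. Pictures are saved under pics/ and viewed, at most 10 in all, crops included, and the job is handed in when it is done.

```bash
mkdir -p pics; ls; cat > h.py <<'E'
import numpy as np, cv2
from cell import status, get_image, ctrl, models
def save(p,n): cv2.imwrite('pics/'+n,p['color'][:,:,::-1])
def cam2w(p,u,v,d):
    c=np.array([(u-p['cx'])/p['fx']*d,-(v-p['cy'])/p['fy']*d,-d])
    R=np.array(p['rotation']);
    return np.array(p['position'])+R@c
def at_h(p,u,v,h):
    a=np.array(p['position']); b=cam2w(p,u,v,1000.)
    t=(h-a[2])/(b[2]-a[2]); return a+t*(b-a)
E
python3 - <<'E'
from h import *
s=status.read_state(); print(s)
for n in ('top','side'):
    p=get_image(n); save(p,n+'1.png'); print(n,p['position'],p['rotation'],p['fx'],p['cx'],p['cy'],p.keys())
    for m in ('bed','carriage','mark','push_face','brake_face','pointer','push_pad','brake_pad','valve_wheel','tin_cup','brass_bell'):
        print(m,[(np.round(b['rect']).tolist(),round(b['score'],2)) for b in models.boxes_of(p,m)][:4])
E
```

```text
pics
{'clock': 0.0, 'qpos': array([ 1.22521576,  0.62936338,  0.03842383,  1.51836829, -0.02698174,
        0.99627599, -0.01996018]), 'qd': array([ 6.95279406e-04, -1.38406657e-04,  1.20094848e-03,  9.39350991e-04,
        5.06050614e-06, -1.16233028e-03, -2.80470106e-05]), 'tau': array([ 8.19402194e-04, -5.63412631e+01,  1.22652624e+00, -1.93446243e+01,
        1.09663967e-02,  1.05085579e-02,  1.92891143e-06]), 'eef_pos': array([ 179.35584739, -624.12040762,  230.37747342]), 'tool_rot': array([-3.13969545e+00,  3.04378330e-05,  2.79845011e-01]), 'force': array([0.58038237, 0.55175846, 0.14346977]), 'torque': array([ 0.02521898, -0.04337374,  0.02623784]), 'gripper_force': 0.0, 'width': 85.13468696308999}
top [559.50935224 -17.86007681 979.77485553] [ 0.09262966 -0.00264994 -1.56408583] 489.4232636870338 315.7005327410423 245.26054350383248 dict_keys(['color', 'z_map', 'fx', 'fy', 'cx', 'cy', 'position', 'rotation', 'shot'])
bed [([81.0, 240.0, 524.0, 386.0], 0.78)]
carriage [([263.0, 242.0, 521.0, 376.0], 0.66)]
mark [([245.0, 155.0, 270.0, 180.0], 0.84), ([247.0, 237.0, 283.0, 27
[... 683 characters left out ...]
', 'fx', 'fy', 'cx', 'cy', 'position', 'rotation', 'shot'])
bed []
carriage [([305.0, 171.0, 519.0, 358.0], 0.95)]
mark [([258.0, 296.0, 308.0, 330.0], 0.88), ([185.0, 271.0, 218.0, 288.0], 0.75), ([355.0, 255.0, 440.0, 308.0], 0.61)]
push_face [([357.0, 257.0, 441.0, 310.0], 0.58)]
brake_face [([439.0, 187.0, 511.0, 229.0], 0.64)]
pointer [([310.0, 172.0, 523.0, 357.0], 0.87)]
push_pad [([357.0, 258.0, 444.0, 308.0], 0.77), ([160.0, 303.0, 204.0, 353.0], 0.4)]
brake_pad [([443.0, 186.0, 510.0, 229.0], 0.73)]
valve_wheel [([244.0, 261.0, 290.0, 298.0], 0.84)]
tin_cup [([158.0, 305.0, 204.0, 355.0], 0.88), ([443.0, 187.0, 514.0, 228.0], 0.51)]
brass_bell [([325.0, 209.0, 354.0, 240.0], 0.87)]
```

View pics/top1.png

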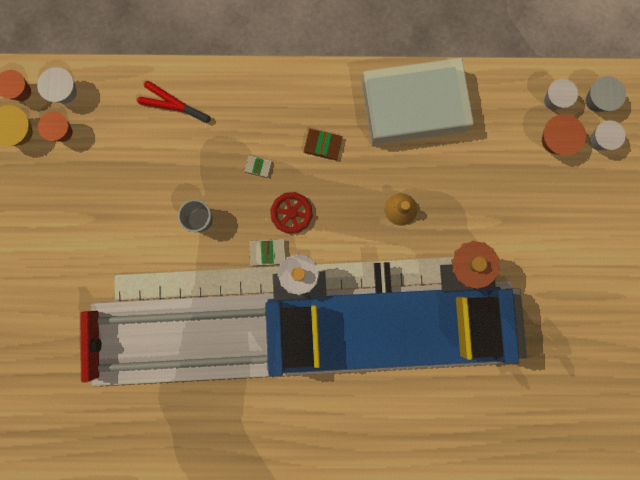

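View pics/side1.png

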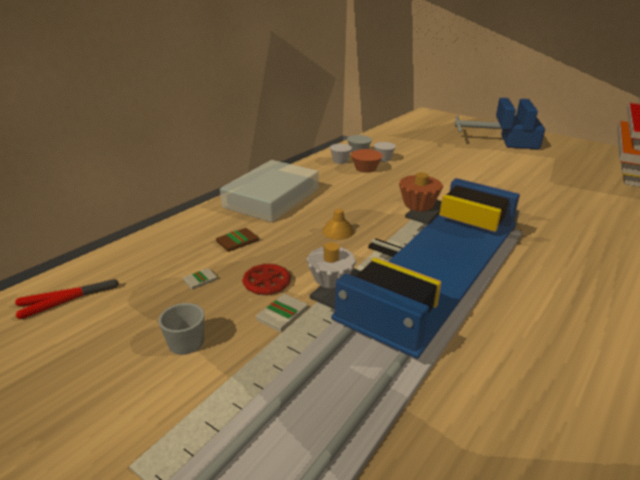

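```bash
cat >> h.py <<'E'
from scipy.spatial.transform import Rotation as Ro
_c=cam2w
def cam2w(p,u,v,d):
    c=np.array([(u-p['cx'])/p['fx']*d,-(v-p['cy'])/p['fy']*d,-d])
    r=np.array(p['rotation']); R=r if r.shape==(3,3) else Ro.from_euler('xyz',r).as_matrix()
    return np.array(p['position'])+R@c
E
python3 - <<'E'
from h import *
p=get_image('top'); np.savez('top.npz',c=p['color'],z=p['z_map'])
im=p['color'][:,:,::-1]; hsv=cv2.cvtColor(im,cv2.COLOR_BGR2HSV)
print(p['z_map'][340,200],p['z_map'][100,240])
for uv in ((240,100),(390,335),(93,320)): print(uv,cam2w(p,*uv,p['z_map'][uv[1],uv[0]]))
def blob(lo,hi,r,h,name):
    m=cv2.inRange(hsv,lo,hi); k=np.zeros_like(m); k[r[1]:r[3],r[0]:r[2]]=m[r[1]:r[3],r[0]:r[2]]
    n,l,st,ce=cv2.connectedComponentsWithStats(k)
    for i in range(1,n):
        if st[i,4]>15:
            w=at_h(p,*ce[i],h); ys,xs=np.where(l==i)
            W=np.array([at_h(p,x,y,h)[:2] for x,y in zip(xs,ys)])
            e,v=np.linalg.eigh(np.cov(W.T))
            print(name,st[i],ce[i],w.round(1),'axis',np.degrees(np.arctan2(v[1,1],v[0,1])).round(1))
blob((18,150,120),(35,255,255),(260,280,530,380),104,'yellow')
blob((100,120,40),(125,255,255),(255,280,530,390),45,'blue')
blob((45,80,40),(90,255,255),(245,235,290,270),10,'green')
blob((0,120,80),(8,255,255),(245,235,290,270),10,'red'); 
a=cv2.resize(im[225:305,235:435],(800,320),interpolation=cv2.INTER_CUBIC)
cv2.imwrite('pics/crop1.png',a)
E
```

```text
955.3113 1013.06116
(240, 100) [951.55879293 138.86753347  -1.54332833]
(390, 335) [ 477.28078118 -161.0970179    44.89743978]
(93, 320) [501.07998672 404.02688084  35.96441042]
yellow [456 298  16  62 629] [463.86804452 327.76152623] [ 496. -283.  104.] axis -175.9
yellow [311 305   8  63 311] [314.7073955  336.17363344] [479.6 -19.  104. ] axis -176.4
blue [  282   290   212    81 10580] [388.13591682 328.78137996] [ 488.9 -157.6   45. ] axis 92.3
blue [ 490  290   28   73 1060] [507.49150943 325.53207547] [ 496.4 -383.5   45. ] axis -175.8
blue [266 299  17  77 964] [273.83817427 337.84647303] [470.6  58.   45. ] axis -176.6
blue [287 368  14   4  26] [294.38461538 369.07692308] [413.1  18.6  45. ] axis 96.4
green [261 241   6  23 112] [263.09821429 251.75      ] [635.9  84.6  10. ] axis -177.7
green [268 241   6  23 100] [270.68 252.3 ] [634.9  69.5  10. ] axis -177.0
red [266 241   2  23  25] [266.68 251.64] [636.2  77.5  10. ] axis -176.0
```

View pics/crop1.png

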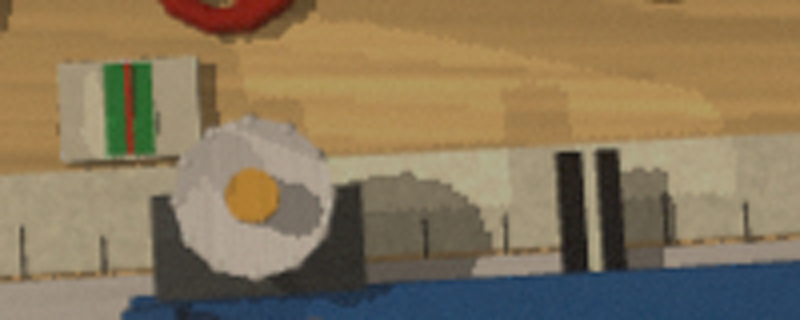

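The mark is the white plate at pixel (267,252), with its red line between two green bands. The pointer line is between the black tabs at about (382,263–290). The brown plate and the smaller white plate are look-alikes.

```bash
cat >> h.py <<'E'
TH=0.062; EX=np.array([np.cos(TH),np.sin(TH)]); EY=np.array([-np.sin(TH),np.cos(TH)])
O=np.array([488.,-153.6])   # gap centre at start
def bed(w): d=np.array(w)[:2]-O; return np.array([d@EX,d@EY])
E
python3 - <<'E'
from h import *
p=get_image('top')
print('tip',at_h(p,382.0,262.5,43),bed(at_h(p,382.0,262.5,43)),'base',bed(at_h(p,382.6,291.,43)))
for u,v in ((266.68,251.64),(266.3,243),(267.2,260)): print('mark',bed(at_h(p,u,v,10)))
# red post & scale edge direction
for u,v in ((115,275),(440,260)): print('scale',at_h(p,u,v,4),bed(at_h(p,u,v,4)))
# carriage sub-pixel tab: dark columns
g=cv2.cvtColor(p['color'],cv2.COLOR_RGB2GRAY).astype(float)
for v in (268,274,280,286): print(v,g[v,372:394].astype(int))
z=p['z_map']; 
for u,v in ((310,336),(275,338),(510,326),(463,328),(380,270)): w=cam2w(p,u,v,z[v,u]); print((u,v),w.round(1),bed(w).round(1))
E
```

```text
tip [ 614.24607996 -147.05506275   43.        ] [126.4090389   -1.28988135] base [72.0774832   1.25391646]
mark [162.23819693 221.46750067]
mark [179.51179398 221.42876968]
mark [145.5614459  221.20321179]
scale [587.99049769 378.93241227   4.        ] [132.79423824 525.31377294]
scale [ 622.32114652 -268.39057572    4.        ] [ 126.95060703 -122.8925956 ]
268 [144 150  79  40  38  34  35  35  70 148 160 157  79  35  35  35  37  31
 100 110 110 111]
274 [151 151  85  39  37  36  33  36  35 131 155 159  96  45  38  34  38  37
  81 105 106  96]
280 [150 154 126  63  35  32  33  38  33  85 147 158 131  66  36  31  30  33
  41  86  94  93]
286 [125 124 122  61  31  36  35  33  27  35 144 157 163  83  38  31  32  32
  32  74  81  84]
(310, 336) [479.7 -10.6 102.5] [  0.6 143.2]
(275, 338) [476.1  51.  105.7] [  0.8 204.9]
(510, 326) [ 499.9 -363.4  107.6] [  -1.2 -210.2]
(463, 328) [ 495.2 -283.    98.8] [  -0.9 -129.6]
(380, 270) [ 600.1 -143.8   38.3] [112.4   2.9]
```

```bash
cat >> h.py <<'E'
TH=0.060; EX=np.array([np.cos(TH),np.sin(TH)]); EY=np.array([-np.sin(TH),np.cos(TH)])
V0=(383,276)
def track(p,log=True):
    """pointer bed-y (mm from O), via template of the two black tabs"""
    g=cv2.cvtColor(p['color'],cv2.COLOR_RGB2GRAY)
    t=np.load('tab.npy'); best=None
    s=g[245:305,180:410]; r=cv2.matchTemplate(s,t,cv2.TM_CCOEFF_NORMED)
    _,mx,_,(x,y)=cv2.minMaxLoc(r)
    def sub(a,b,c): return 0.5*(a-c)/(a-2*b+c)
    dx=sub(r[y,x-1],r[y,x],r[y,x+1]) if 0<x<r.shape[1]-1 else 0
    dy=sub(r[y-1,x],r[y,x],r[y+1,x]) if 0<y<r.shape[0]-1 else 0
    return bed(at_h(p,180+x+dx+11,245+y+dy+12,43)), mx
def report(n=1):
    out=[]
    for i in range(n):
        s=status.read_state(); p=get_image('top'); b,m=track(p)
        out.append((s['clock'],b[1]))
        print('t %.3f ptr %s m%.2f tool(bed) %s z%.1f yaw%.3f F%s'%(s['clock'],b.round(2),m,bed(s['eef_pos']).round(1),s['eef_pos'][2],s['tool_rot'][2],s['force'].round(1)))
    return p,out
E
python3 - <<'E'
from h import *
p=get_image('top'); g=cv2.cvtColor(p['color'],cv2.COLOR_RGB2GRAY)
np.save('tab.npy',g[264:288,372:394]); report(1)
E
python3 -m handwheel '[{"delta_pos":[1.5,2.8,0],"yaw":0.068},{"delta_pos":[1.5,2.8,0],"yaw":0.068},{"delta_pos":[1.5,2.8,0],"yaw":0.068},{"delta_pos":[1.5,2.8,0],"yaw":0.068},{"delta_pos":[1.5,2.8,0],"yaw":0.068},{"delta_pos":[1.5,2.8,0],"yaw":0.068},{"delta_pos":[1.5,2.8,0],"yaw":0.068},{"delta_pos":[1.5,2.8,0],"yaw":0.068},{"delta_pos":[1.5,2.8,0],"yaw":0.068},{"delta_pos":[1.5,2.8,0],"yaw":0.068}]' -1
python3 -m handwheel '[{"delta_pos":[1.5,2.8,-0.6],"yaw":0.068},{"delta_pos":[1.5,2.8,-0.6],"yaw":0.068},{"delta_pos":[1.5,2.8,-0.6],"yaw":0.068},{"delta_pos":[1.5,2.8,-0.6],"yaw":0.068},{"delta_pos":[1.5,2.8,-0.6],"yaw":0.068},{"delta_pos":[1.5,2.8,-0.6],"yaw":0.068},{"delta_pos":[1.5,2.8,-0.6],"yaw":0.068},{"delta_pos":[1.5,2.8,-0.6],"yaw":0.068},{"delta_pos":[1.5,2.8,-0.6],"yaw":0.068},{"delta_pos":[1.6,2.8,-0.6],"yaw":0.06}]'
python3 - <<'E'
from h import *
p,_=report(1); save(p,'top2.png'); print(status.read_state()['width'])
E
```

```text
t 1.350 ptr [100.6   -1.21] m1.00 tool(bed) [-336.2 -451.8] z231.3 yaw0.280 F[ 0.6 -0.4 -0.2]
clock: 2.23
eef_pos: [330.1, -343.5, 231.6]
tool_rot: [3.141, 0.0, 0.963]
force: [0.6, -0.2, 0.7]
width: 0.2
gripper_force: 0.0
clock: 3.07
eef_pos: [481.1, -63.4, 171.2]
tool_rot: [3.141, 0.0, 1.635]
force: [0.5, -0.6, 0.3]
width: -0.6
gripper_force: 0.0
t 3.067 ptr [100.61  -1.23] m1.00 tool(bed) [-1.5 90.4] z171.2 yaw1.635 F[ 0.5 -0.6  0.3]
-0.14476720065772716
```

View pics/top2.png

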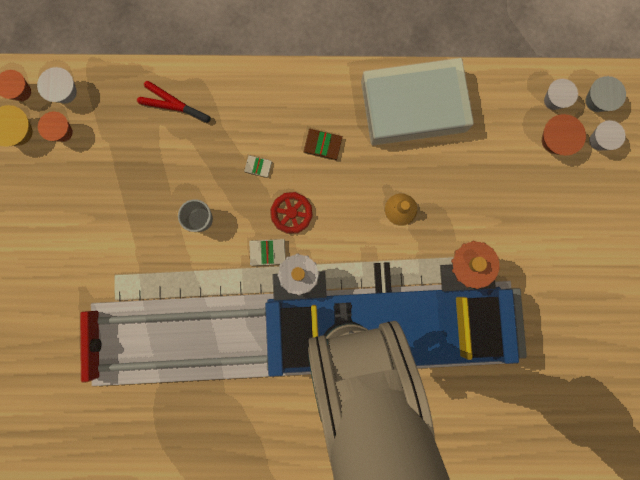

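The arm is above the gap with the tabs in clear view at (382,277). Next I'll descend and check with the side camera.

```bash
python3 -m handwheel '[{"delta_pos":[0.1,0,-2.4]},{"delta_pos":[0,0,-2.4]},{"delta_pos":[0,0,-2.4]},{"delta_pos":[0,0,-2.4]}]'
python3 - <<'E'
from h import *
p=get_image('side'); cv2.imwrite('pics/side2.png',cv2.resize(p['color'][140:380,260:580,::-1],(800,600)))
print(bed(status.read_state()['eef_pos']))
E
```

```text
[ 1.06251276 94.88569018]schema error: expected keys delta_pos, yaw
```

View pics/side2.png

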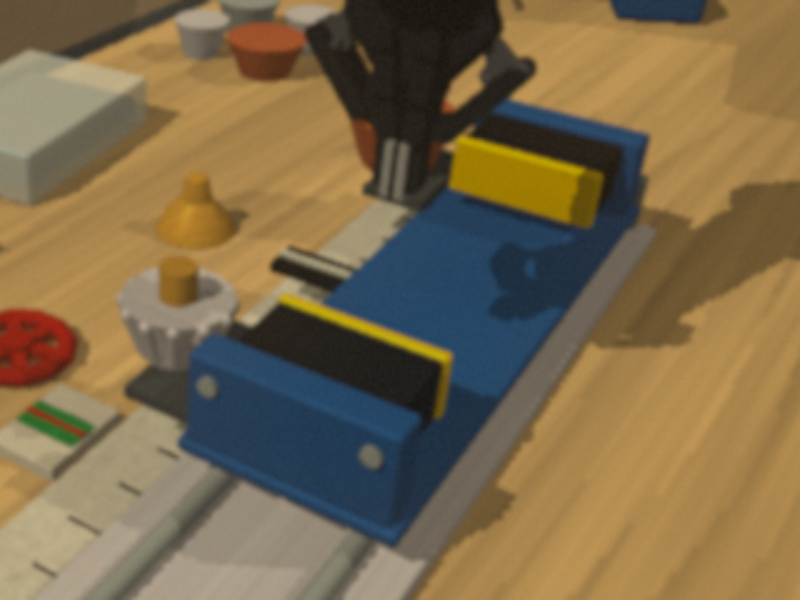

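The rows need a yaw key. The picture shows the fingers shut, above the gap and clear of both pads.

```bash
python3 -m handwheel '[{"delta_pos":[0,0,-2.4],"yaw":0},{"delta_pos":[0,0,-2.4],"yaw":0},{"delta_pos":[0,0,-2.4],"yaw":0},{"delta_pos":[0,0,-2.4],"yaw":0}]'
python3 - <<'E'
from h import *
p,_=report(1); p=get_image('side'); cv2.imwrite('pics/side3.png',cv2.resize(p['color'][140:380,260:580,::-1],(800,600)))
E
```

```text
clock: 3.5
eef_pos: [480.7, -65.5, 74.7]
tool_rot: [3.141, 0.001, 1.631]
force: [-0.3, 0.3, 0.5]
width: 0.1
gripper_force: 0.0
t 3.500 ptr [100.64  -1.23] m1.00 tool(bed) [-2.  88.4] z74.7 yaw1.631 F[-0.3  0.3  0.5]
```

View pics/side3.png

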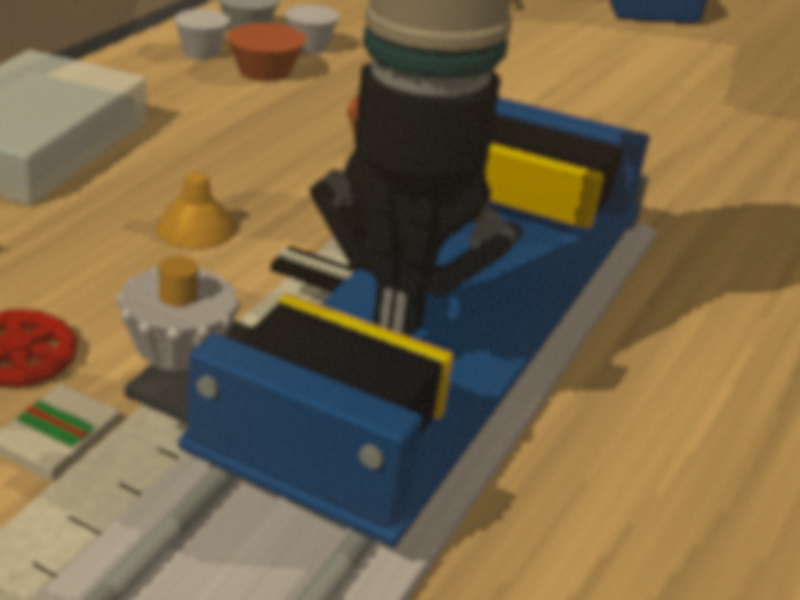

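The tool is down in the gap, about 30 mm short of the push pad. I'll push at a steady 42 mm/s and let the spring throw the carriage off.

```bash
python3 -m handwheel '[{"delta_pos":[-0.04,1.0,0],"yaw":0},{"delta_pos":[-0.04,0.8,0],"yaw":0},{"delta_pos":[-0.02,0.35,0],"yaw":0},{"delta_pos":[-0.02,0.35,0],"yaw":0},{"delta_pos":[-0.02,0.35,0],"yaw":0},{"delta_pos":[-0.02,0.35,0],"yaw":0},{"delta_pos":[-0.02,0.35,0],"yaw":0},{"delta_pos":[-0.02,0.35,0],"yaw":0},{"delta_pos":[-0.02,0.35,0],"yaw":0},{"delta_pos":[-0.02,0.35,0],"yaw":0}]'
python3 -m handwheel '[{"delta_pos":[-0.02,0.35,0],"yaw":0},{"delta_pos":[-0.02,0.35,0],"yaw":0},{"delta_pos":[-0.02,0.35,0],"yaw":0},{"delta_pos":[-0.02,0.35,0],"yaw":0},{"delta_pos":[-0.02,0.35,0],"yaw":0},{"delta_pos":[-0.02,0.35,0],"yaw":0},{"delta_pos":[-0.02,0.35,0],"yaw":0},{"delta_pos":[-0.02,0.35,0],"yaw":0},{"delta_pos":[-0.02,0.35,0],"yaw":0},{"delta_pos":[-0.02,0.35,0],"yaw":0}]'
python3 - <<'E'
from h import *
report(2)
E
```

```text
clock: 4.43
eef_pos: [478.1, -18.5, 75.3]
tool_rot: [-3.142, 0.0, 1.632]
force: [0.5, -1.0, 0.1]
width: -0.0
gripper_force: 0.1
clock: 5.27
eef_pos: [476.2, 16.7, 75.3]
tool_rot: [3.142, -0.0, 1.632]
force: [-0.4, -0.1, 0.2]
width: 0.2
gripper_force: 0.0
t 5.267 ptr [93.16 56.81] m0.96 tool(bed) [ -1.6 170.7] z75.3 yaw1.632 F[-0.4 -0.1  0.2]
t 5.317 ptr [91.01 60.85] m0.94 tool(bed) [ -1.6 171.6] z75.3 yaw1.633 F[-0.5  1.8  0.2]
```

```bash
cat >> h.py <<'E'
def track(p):
    g=cv2.cvtColor(p['color'],cv2.COLOR_RGB2GRAY); t=np.load('tab.npy')
    r=cv2.matchTemplate(g[245:305,180:410],t,cv2.TM_CCOEFF_NORMED)
    row={}
    for x in range(r.shape[1]):   # follow the known bed-x line, interpolating rows
        ys=np.arange(r.shape[0]); bx=[bed(at_h(p,191+x,257+y,43))[0] for y in (0,r.shape[0]-1)]
        y=np.interp(100.6,bx[::-1],[ys[-1],0]); i=int(np.clip(y,0,len(ys)-2)); f=y-i
        row[x]=(r[i,x]*(1-f)+r[i+1,x]*f,y)
    s=np.array([row[x][0] for x in sorted(row)]); x=int(s[1:-1].argmax())+1
    d=0.5*(s[x-1]-s[x+1])/(s[x-1]-2*s[x]+s[x+1]); y=row[x][1]
    return bed(at_h(p,191+x+d,257+y,43)), s[x]
E
python3 -m handwheel '[{"delta_pos":[0.2,-3.3,0],"yaw":0},{"delta_pos":[0.2,-3.3,0],"yaw":0},{"delta_pos":[0.2,-3.3,0],"yaw":0},{"delta_pos":[0.2,-3.3,0],"yaw":0}]'
python3 - <<'E'
from h import *
p,_=report(2); np.savez('t3.npz',c=p['color'])
E
```

```text
clock: 5.7
eef_pos: [484.1, -117.2, 75.3]
tool_rot: [-3.141, 0.0, 1.632]
force: [-0.0, 0.3, -0.1]
width: -0.6
gripper_force: 0.0
t 5.700 ptr [100.48  90.48] m0.97 tool(bed) [-1.8 36.6] z75.3 yaw1.632 F[-0.   0.3 -0.1]
t 5.750 ptr [100.47  94.22] m0.96 tool(bed) [-2.7 27.3] z75.1 yaw1.622 F[ 1.3 -6.8  0.7]
```

```bash
python3 -m handwheel '[{"delta_pos":[0,0,0],"yaw":0},{"delta_pos":[0,0,0],"yaw":0},{"delta_pos":[0,0,0],"yaw":0}]'
python3 - <<'E'
from h import *
report(2)
E
```

```text
clock: 6.05
eef_pos: [484.2, -114.1, 75.4]
tool_rot: [3.142, -0.001, 1.634]
force: [0.2, 0.1, 0.7]
width: -0.1
gripper_force: 0.0
t 6.050 ptr [100.46 116.89] m0.93 tool(bed) [-1.5 39.6] z75.4 yaw1.634 F[0.2 0.1 0.7]
t 6.100 ptr [100.45 120.62] m0.92 tool(bed) [-1.4 39.7] z75.4 yaw1.635 F[-0.4  0.4  0.3]
```

Coasting speed is 75 mm/s. Meeting the brake pad while the tool moves at 36 mm/s should cancel that. I've timed it so contact comes at about pointer 183.

```bash
python3 -m handwheel '[{"delta_pos":[0,0,0],"yaw":0},{"delta_pos":[-0.01,0.15,0],"yaw":0},{"delta_pos":[-0.02,0.3,0],"yaw":0},{"delta_pos":[-0.02,0.3,0],"yaw":0},{"delta_pos":[-0.02,0.3,0],"yaw":0},{"delta_pos":[-0.02,0.3,0],"yaw":0},{"delta_pos":[-0.02,0.3,0],"yaw":0},{"delta_pos":[-0.02,0.3,0],"yaw":0},{"delta_pos":[-0.02,0.3,0],"yaw":0},{"delta_pos":[-0.02,0.3,0],"yaw":0}]'
python3 -m handwheel '[{"delta_pos":[-0.02,0.3,0],"yaw":0},{"delta_pos":[-0.02,0.3,0],"yaw":0},{"delta_pos":[-0.02,0.3,0],"yaw":0},{"delta_pos":[-0.02,0.3,0],"yaw":0},{"delta_pos":[-0.02,0.3,0],"yaw":0},{"delta_pos":[-0.02,0.3,0],"yaw":0},{"delta_pos":[-0.02,0.3,0],"yaw":0},{"delta_pos":[-0.02,0.3,0],"yaw":0},{"delta_pos":[-0.02,0.3,0],"yaw":0},{"delta_pos":[-0.02,0.3,0],"yaw":0}]'
python3 -m handwheel '[{"delta_pos":[-0.02,0.3,0],"yaw":0},{"delta_pos":[-0.02,0.3,0],"yaw":0},{"delta_pos":[-0.02,0.3,0],"yaw":0},{"delta_pos":[-0.02,0.3,0],"yaw":0},{"delta_pos":[-0.02,0.4,0],"yaw":0},{"delta_pos":[-0.04,0.6,0],"yaw":0}]'
python3 - <<'E'
from h import *
p,_=report(3); save(p,'top3.png')
E
```

```text
clock: 6.98
eef_pos: [482.4, -89.9, 75.3]
tool_rot: [-3.142, -0.0, 1.632]
force: [0.4, -1.1, -0.5]
width: 0.3
gripper_force: 0.0
clock: 7.82
eef_pos: [480.4, -59.9, 75.3]
tool_rot: [-3.142, -0.0, 1.632]
force: [-0.3, 0.6, -0.5]
width: -0.0
gripper_force: 0.0
clock: 8.32
eef_pos: [479.0, -38.3, 75.3]
tool_rot: [-3.141, 0.0, 1.631]
force: [0.1, 0.0, -0.1]
width: -0.1
gripper_force: 0.0
t 8.317 ptr [100.55 219.66] m0.88 tool(bed) [ -2.1 115.7] z75.3 yaw1.631 F[ 0.1  0.  -0.1]
t 8.367 ptr [100.46 219.88] m0.89 tool(bed) [ -2.  117.6] z75.3 yaw1.633 F[ 0.   0.8 -0.2]
t 8.417 ptr [100.47 220.08] m0.91 tool(bed) [ -1.9 117.1] z75.4 yaw1.634 F[ 0.1  0.6 -0.1]
```

View pics/top3.png

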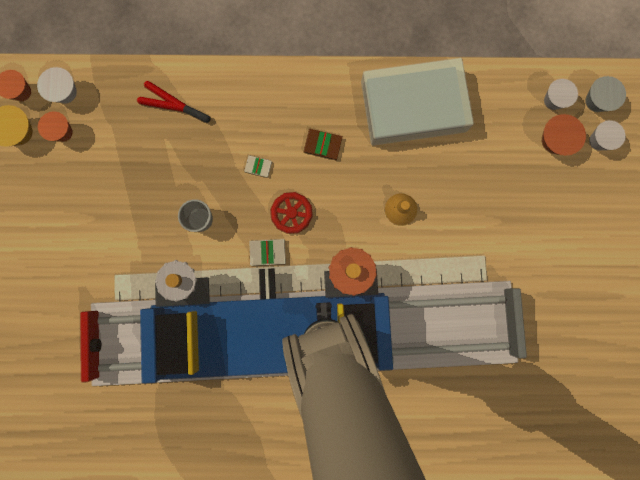

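The carriage is crawling at about 4 mm/s, with the pointer at pixel (267,270) right under the mark at (267,252). It should coast about 2 mm more and stop. I'll move the tool off the pad and lift it out.

```bash
python3 -m handwheel '[{"delta_pos":[-0.06,1.0,0],"yaw":0},{"delta_pos":[-0.12,2.0,0],"yaw":0},{"delta_pos":[-0.12,2.0,0],"yaw":0},{"delta_pos":[0,0,1.5],"yaw":0},{"delta_pos":[0,0,3],"yaw":0},{"delta_pos":[0,0,3],"yaw":0},{"delta_pos":[0,0,3],"yaw":0},{"delta_pos":[0,0,3],"yaw":0},{"delta_pos":[0,0,1.5],"yaw":0},{"delta_pos":[0,0,0],"yaw":0}]'
python3 - <<'E'
from h import *
report(1)
E
python3 -m handwheel '[{"delta_pos":[0,0,0],"yaw":0},{"delta_pos":[0,0,0],"yaw":0},{"delta_pos":[0,0,0],"yaw":0},{"delta_pos":[0,0,0],"yaw":0},{"delta_pos":[0,0,0],"yaw":0},{"delta_pos":[0,0,0],"yaw":0},{"delta_pos":[0,0,0],"yaw":0},{"delta_pos":[0,0,0],"yaw":0},{"delta_pos":[0,0,0],"yaw":0},{"delta_pos":[0,0,0],"yaw":0}]'
python3 - <<'E'
from h import *
report(2)
E
python3 -m handwheel '[{"delta_pos":[0,0,0],"yaw":0},{"delta_pos":[0,0,0],"yaw":0},{"delta_pos":[0,0,0],"yaw":0},{"delta_pos":[0,0,0],"yaw":0},{"delta_pos":[0,0,0],"yaw":0},{"delta_pos":[0,0,0],"yaw":0},{"delta_pos":[0,0,0],"yaw":0},{"delta_pos":[0,0,0],"yaw":0},{"delta_pos":[0,0,0],"yaw":0},{"delta_pos":[0,0,0],"yaw":0}]'
python3 - <<'E'
from h import *
p,_=report(2); cv2.imwrite('pics/crop4.png',cv2.resize(p['color'][230:310,220:320,::-1],(750,600),interpolation=cv2.INTER_CUBIC))
E
```

```text
clock: 9.3
eef_pos: [478.2, 12.6, 228.7]
tool_rot: [3.134, 0.0, 1.632]
force: [0.4, -0.5, -0.1]
width: 0.0
gripper_force: 0.0
t 9.300 ptr [100.48 222.17] m0.93 tool(bed) [  0.2 166.5] z228.7 yaw1.632 F[ 0.4 -0.5 -0.1]
clock: 10.18
eef_pos: [476.1, 11.7, 225.3]
tool_rot: [3.142, -0.0, 1.632]
force: [0.5, -0.6, -0.1]
width: -0.2
gripper_force: 0.0
t 10.183 ptr [100.49 222.32] m0.94 tool(bed) [ -2.  165.8] z225.3 yaw1.632 F[ 0.5 -0.6 -0.1]
t 10.233 ptr [100.49 222.32] m0.94 tool(bed) [ -2.  165.8] z225.4 yaw1.632 F[-0.8  0.4  0. ]
clock: 11.12
eef_pos: [476.0, 11.8, 225.3]
tool_rot: [3.142, -0.0, 1.632]
force: [-0.5, 0.6, -0.5]
width: 0.0
gripper_force: 0.0
t 11.117 ptr [100.49 222.32] m0.94 tool(bed) [ -2.  165.8] z225.3 yaw1.632 F[-0.5  0.6 -0.5]
t 11.167 ptr [100.49 222.32] m0.94 tool(bed) [ -2.  165.8] z225.3 yaw1.632 F[-0.4  0.3  0.2]
```

View pics/crop4.png

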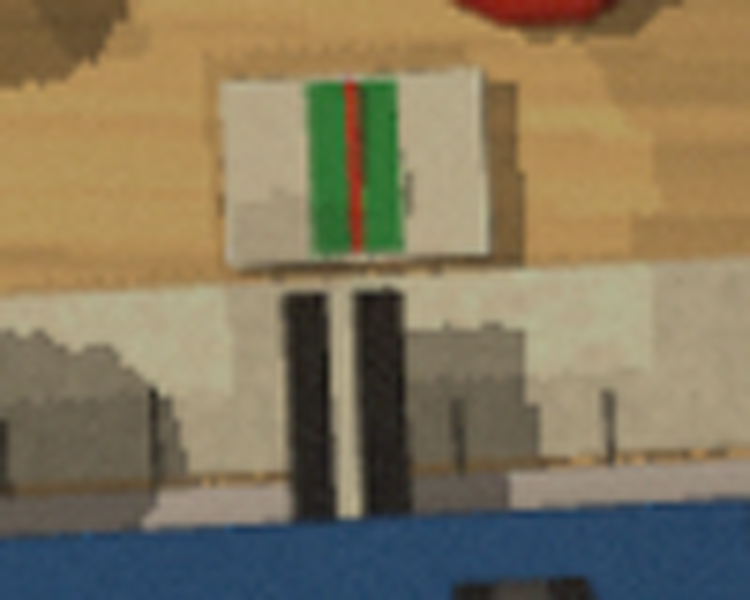

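The pointer line (crop x 342) lies just left of the red line (355), mostly from parallax, and well inside the green. The position holds at 222.3 against a target of about 221. I'll wait out the full rest time, then hand in.

```bash
python3 -m handwheel '[{"delta_pos":[0,0,0],"yaw":0},{"delta_pos":[0,0,0],"yaw":0},{"delta_pos":[0,0,0],"yaw":0},{"delta_pos":[0,0,0],"yaw":0},{"delta_pos":[0,0,0],"yaw":0},{"delta_pos":[0,0,0],"yaw":0},{"delta_pos":[0,0,0],"yaw":0},{"delta_pos":[0,0,0],"yaw":0},{"delta_pos":[0,0,0],"yaw":0},{"delta_pos":[0,0,0],"yaw":0}]' >/dev/null
python3 -m handwheel '[{"delta_pos":[0,0,0],"yaw":0},{"delta_pos":[0,0,0],"yaw":0},{"delta_pos":[0,0,0],"yaw":0},{"delta_pos":[0,0,0],"yaw":0},{"delta_pos":[0,0,0],"yaw":0},{"delta_pos":[0,0,0],"yaw":0},{"delta_pos":[0,0,0],"yaw":0},{"delta_pos":[0,0,0],"yaw":0},{"delta_pos":[0,0,0],"yaw":0},{"delta_pos":[0,0,0],"yaw":0}]' >/dev/null
python3 - <<'E'
from h import *
report(1); print(ctrl.finish_job())
E
```

```text
t 12.883 ptr [100.49 222.32] m0.94 tool(bed) [ -2.  165.8] z225.3 yaw1.632 F[ 0.8 -1.1 -0.5]
the job is handed in; nothing more can be done
None
```

I handed the job in at about 13 s: the carriage stood still for over two seconds with its pointer on the green stripe, about 1 mm from the red centre line, and the tool was lifted clear.

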